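Hold the bench camera at its top stop over the watch

TASK

Set up the bench camera for a photo of the watch in the green holder: with the camera still down, slide its carriage along the rail until the lens is centred over that watch and let it stand there a moment, then squeeze the red trigger on the column's grip and, keeping it squeezed, pull the camera straight up past the first stop to the second one at the very top. The top stop has no catch and the camera sinks if let go, so finish while still holding it up there, trigger squeezed and lens still over the watch. Leave both watches and everything else on the bench where they are.

Things in the scene. Friction and masses are not known exactly. Their poses are not given: they have to be found in the camera images.
- rail: aluminium camera rail with black ends, fixed to the bench, 410 mm long (its y) x 72 x 32 mm. Origin: centre of its underside; y along the rail, x away from the robot, z up. The lens travels on a line parallel to it, 115 mm on its -x side. A black carriage plate (160 x 70 mm, top 36 mm over the bench) rides on it with a blue knob at the -y end and, 110 mm along +y, the camera column
- carriage (a joint): position of the carriage along the rail, 0 to 0.200 m, growing toward the rail's +y; starts near its -y end. It runs straight, with a friction of about 3 N, and stays where it is left
- knob (a point): middle of the carriage's blue knob, an upright cylinder of diameter 25 mm, from 46 to 82 mm over the bench (this point at 64 mm). The column's sleeve (diameter 40 mm, foot 54 mm) stands 110 mm to its +y; the camera, 68 mm wide along y, overhangs from there toward the robot
- column (a joint): extension of the telescoping column, straight up: 0 (down, locked) to 0.090 m (second stop: hard end of travel, no catch). First stop: a catch at 0.045 m, a sprung pin drops in there unless the trigger is in. Without the trigger it is locked at 0 and at the first stop (1.5 mm play). With the trigger in, raising takes 3.5 to 8 N; let go, it sinks to the first stop
- grip (a point): middle of the black upright grip on top of the column, 34 (rail x) x 30 (rail y) x 55 mm tall, on the column axis, 27.5 mm below its top and above the clamp block; 227.5 mm over the bench with the column down. The red trigger stands 7 mm proud of its far (+x) face: 41 mm across, 36 mm squeezed. Camera: top 20 mm below this point, 89 mm or more from the axis to -x
- trigger (a joint): squeeze of the red trigger paddle (22 mm wide, 40 mm tall, level with grip) toward the grip: 0 (out) to 0.005 m (in); spring 2.4 N out, 5.4 N in; column free from 0.004 m on. Squeezed by closing the gripper on the grip along the rail's x, one finger on the trigger, the other on the near face
- lens (a point): centre of the camera's front lens, looking straight down, 124 mm over the bench with the column down; black barrel of diameter 40 mm under a black camera body 52 x 68 x 40 mm
- green_holder: green plastic case holder, 60 x 44 x 28 mm, loose on the mat on the robot's side of the rail, with a white-dialled steel wrist watch (diameter 39 mm) clamped flat in its jaws. Origin: centre of its underside
- watch (a point): centre of the white dial of the watch in the green holder, 27 mm over the bench
- steel_holder: round dark steel holder, diameter 60 mm, 26 mm high, with another watch (gold case, dark dial), beside the green holder. Origin: centre of its underside. Leave alone
- rack: wooden rack 60 x 150 mm with five upright steel screwdrivers, 118 mm high. Origin: centre of its underside. Leave alone
- crystal_box: round glass crystal box, diameter 80 mm, 38 mm high with its knob. Origin: centre of its underside. Leave alone
- case_opener: black aluminium case opener with a knob handle, 165 mm long, 33 mm high. Origin: underside, near the middle of its length. Leave alone
- loupe: black eye loupe standing on the bench, diameter 36 mm, 36 mm high. Origin: centre of its underside. Leave alone
- parts_tray: white divided parts tray 85 x 125 x 18 mm. Origin: centre of its underside. Leave alone
- tweezers: steel tweezers lying flat, 125 mm long, 6 mm high. Origin: underside, middle. Leave alone

How it is judged:
On the way:
1. the lens stands centred over the watch in the green holder (within 8 mm), the camera still down (less than 8 mm up) (horizontal distance between lens and watch below 0.008 m and value of joint column below 0.008 m and velocity of joint carriage between -0.01 and 0.01 m/s), for 0.3 s.
At the end, for the whole second after the job is handed in: the column is at its second stop (extension over 86 of 90 mm) and still, the lens is within 8 mm of the watch dial's centre seen from above, and the fingers are holding the grip with the trigger squeezed in (over 2.5 mm, finger force on it over 2 N) (value of joint column above 0.086 m and value of joint trigger above 0.0025 m and horizontal distance between lens and watch below 0.008 m and contact force between the fingers and trigger above 2 N and velocity of joint column between -0.01 and 0.01 m/s); the arm keeps its last pose, push and grip.
It fails at once if the green holder is moved more than 8 mm (distance of green_holder from where it was at the start of the episode above 0.008 m).
It fails at once if another thing on the bench (other watch, rack, crystal box, case opener, loupe, parts tray, tweezers) is moved more than 15 mm (distance of any of steel_holder, rack, crystal_box, case_opener, loupe, parts_tray, tweezers from where it was at the start of the episode above 0.015 m).
It also fails if it takes over 45 s, if anything falls off the work surface, if the arm or the gripper's body presses on something with over 40 N, if the wrist force passes 120 N, or if a joint passes its speed limit or range.

ROBOT

A 7-joint arm with a two-finger parallel gripper is mounted at the origin on the work surface. World frame = base frame: x ahead of the robot, y to its left, z up, the work surface at z = 0. Lengths are in m, angles in rad, forces in N, time in s.
With the tool pointing down it reaches from about 0.35 to 0.9 m from the base axis. Payload 8.1 kg.
Tool frame: the origin (TCP) lies between the finger pads; the fingertips stand 14 mm ahead of it and the grasp point (between the pads) lies 5 mm behind it; z points along the fingers, y is the line along which they close (so a half turn about z gives the same grasp; the last joint's range is limited). The gripper opens to 85 mm and grips with 20 to 120 N. Pads are 22 mm wide; open, the fingers measure 114 mm over their backs; the gripper's body (76 mm by 85 mm) begins 54 mm behind the grasp point. The pads swing forward as they close: fully open they stand 13 mm farther back than shut.
Start: joints at [1.185, 0.434, 0.025, 1.573, -0.012, 1.134, -0.075], TCP at [0.174, -0.6, 0.245] pointing down, gripper open.
Joint ranges: [-2.62, 2.62], [-0.44, 2.09], [-1.27, 1.32], [0.08, 2.57], [-1.32, 4.46], [0.12, 2], [-2.74, 2.74]. Speed limits (rad/s): [2.22, 2.22, 3.01, 3.01, 3.14, 3.14, 3.14].

INTERFACE

Orientations are given as a unit quaternion [x, y, z, w].
In Python, from plant import get_state, cams, bot gives the robot as it stands. The module is installed in compiled form; this text tells all that it offers.
- The arm moves only by the shell command python3 -m jog 'ROWS' [FORCE]. ROWS is JSON, a list of rows, each a list of 5 numbers: the closure, from -1 (fully open) to 1 (shut), then the shift along the tool's x, y, z in units of 25 mm (1.0 is 25 mm), then the turn about the tool's z in units of 5 degrees (1.0 is 5 degrees). A call has exactly 5 rows; each row is the pose to reach, as a shift and turn from the pose commanded when the call began, along the tool's axes at that moment; what a row does not reach only later rows make up. A row lasts 1/12 s, in which the tool goes at most 41.7 mm and 7.16 degrees, less where a joint would pass 70% of its speed; a pose out of reach is approached as far as the arm can. A call with a gripper value outside its range is refused whole. The fingers move at their own pace and stop on an object; FORCE is the grip in N (left out, the last holds). Time passes only in rows, so rows that repeat a pose let the fingers close, or fill a call up. It gives the time, the measured TCP pose, the force, the opening and the grip force at its end, in the units of the state.
- get_state(): the state, without advancing time (a new reading comes with each control period).
- cams.get_image(name): name is "side" or "top" or "wrist"; returns a dict with "frame" (420x560x3 uint8, blue, green, red), "mtx" (3x3 intrinsics, pixels), "D" ([k1, k2, p1, p2, k3] as OpenCV has them; the pictures are not rectified), "cam_to_world" (4x4, takes a point from camera to world coordinates); the wrist camera has in their place "tool_from_camera" (4x4, takes a point from camera to tool coordinates, whose origin is the TCP and whose axes are the flange's). Camera axes: x right, y down, z forward; pixel columns grow to the right and rows downward; lengths in m; the calibration is good to about 2 mm. A picture is of the moment at which its call begins: read the wrist's pose just before it. There is no depth.
- bot.sign_off(): hands the job in; it is judged then, once.
The state is a dict: "time": time; "joint_pos": joint angles; "qd": joint speeds; "joint_efforts": joint torques, N m; "eef_pos": TCP position; "ee_rot": TCP orientation; "contact_force": force on the tool from outside, world axes, zero at the start; "wrist_torque": the same for the moment, N m; "gripper_width": finger opening in m; "finger_force": force on a finger pad.
Only numpy, scipy, OpenCV 4.12 (cv2) and the standard library are available. Lean on these libraries where they do the work, as an engineer would, in place of code of your own. Each camera call takes 0.05 s, during which the arm holds its last target. There are 200 camera calls.

## Working session

There is one attempt and no reset: what is moved stays moved. The work goes in short steps, Python scripts to look and compute and a shell command to move; the robot and the scene stay as the last step left them, time stands still between calls to the robot, and variables do not carry over. Pictures are saved under pics/ and viewed, at most 10 in all, crops included, and the job is handed in when it is done.

```bash
mkdir -p pics
cat > h.py <<'E'
import numpy as np,cv2
from plant import get_state,cams,bot
from scipy.spatial.transform import Rotation as R
def ray(c,u,v):
    p=cv2.undistortPoints(np.array([[[u,v]]],float),np.array(c["mtx"]),np.array(c["D"]))[0,0]
    T=np.array(c["cam_to_world"]);return T[:3,3],T[:3,:3]@np.array([p[0],p[1],1])
def atz(c,u,v,z):
    o,d=ray(c,u,v);return (o+d*(z-o[2])/d[2]).round(4)
def proj(c,P):
    T=np.linalg.inv(np.array(c["cam_to_world"]))
    return cv2.projectPoints(np.array(P,float).reshape(-1,3),cv2.Rodrigues(T[:3,:3])[0],T[:3,3],np.array(c["mtx"]),np.array(c["D"]))[0][:,0].round(1)
E
python3 - <<'E'
from h import *
import pickle
s=get_state();print({k:np.round(v,3) for k,v in s.items()})
for n in("side","top"):
    c=cams.get_image(n);pickle.dump(c,open(n+".pkl","wb"))
    cv2.imwrite(f"pics/{n}.png",cv2.resize(c["frame"],(800,600),interpolation=cv2.INTER_CUBIC))
    print(n,np.round(c["cam_to_world"],3).tolist())
E
```

```text
{'time': np.float64(0.0), 'joint_pos': array([ 1.185,  0.435,  0.025,  1.574, -0.012,  1.134, -0.075]), 'qd': array([-0.001,  0.001,  0.002, -0.001, -0.001, -0.001, -0.002]), 'joint_efforts': array([ 1.0000e-03, -6.7047e+01,  1.0260e+00, -3.1621e+01,  1.6000e-02,
        1.3000e-02,  0.0000e+00]), 'eef_pos': array([ 0.174, -0.6  ,  0.245]), 'ee_rot': array([ 0.99 ,  0.141, -0.   , -0.001]), 'contact_force': array([ 0.262,  1.113, -1.051]), 'wrist_torque': array([-0.006, -0.005,  0.003]), 'finger_force': np.float64(0.0), 'gripper_width': np.float64(0.085)}
side [[-0.96, -0.133, 0.245, 0.241], [-0.279, 0.508, -0.815, 0.914], [-0.016, -0.851, -0.525, 0.745], [0.0, 0.0, 0.0, 1.0]]
top [[0.02, -0.988, 0.151, 0.373], [-1.0, -0.021, -0.008, 0.01], [0.011, -0.151, -0.988, 1.329], [0.0, 0.0, 0.0, 1.0]]
```

View pics/top.png

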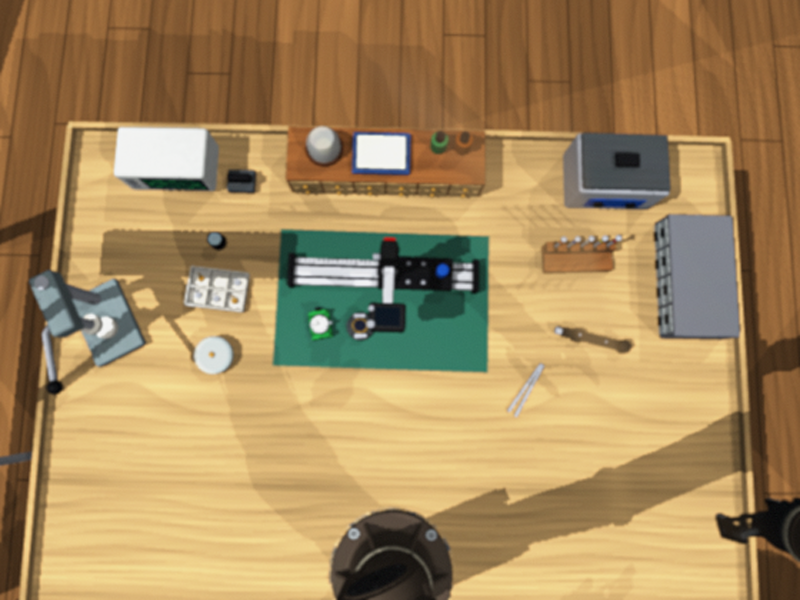

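View pics/side.png

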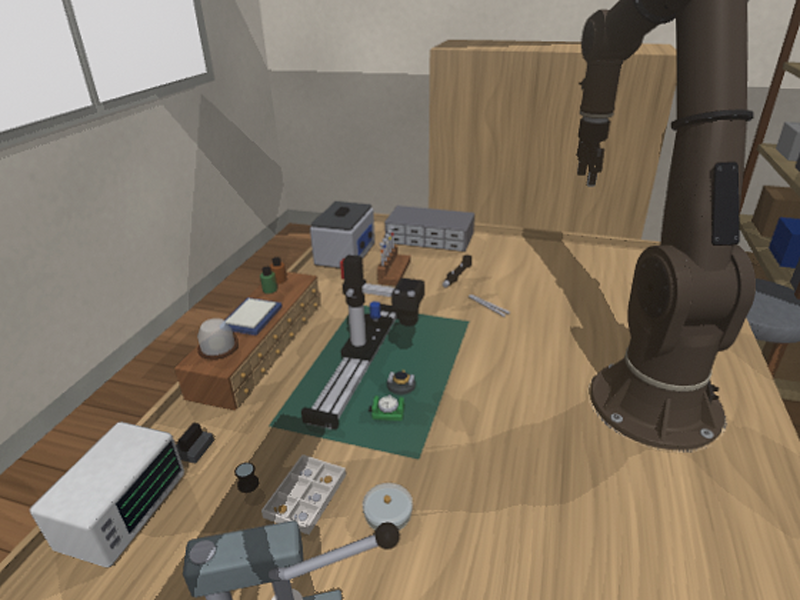

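The top view shows the rail from (290,270) to (478,275), the knob at (442,270), the green holder at (320,323) and the red trigger at (390,241). I'll enlarge both views next.

Run:
```python
from h import *
import pickle
t=pickle.load(open("top.pkl","rb"))["frame"][155:260,195:345]
s=pickle.load(open("side.pkl","rb"))["frame"][170:320,185:345]
cv2.imwrite("pics/tc.png",cv2.resize(t,None,fx=5.33,fy=5.33,interpolation=cv2.INTER_CUBIC))
cv2.imwrite("pics/sc.png",cv2.resize(s,None,fx=4,fy=4,interpolation=cv2.INTER_CUBIC))
```

```text
(no output)
```

View pics/tc.png

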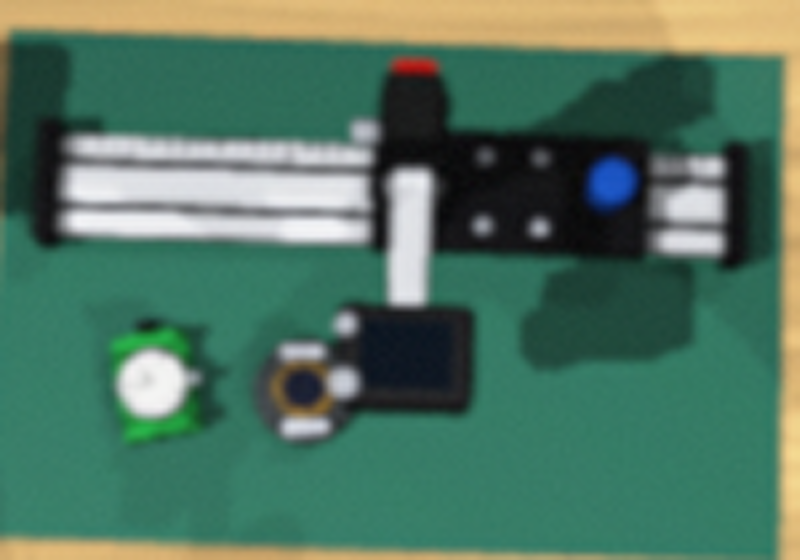

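View pics/sc.png

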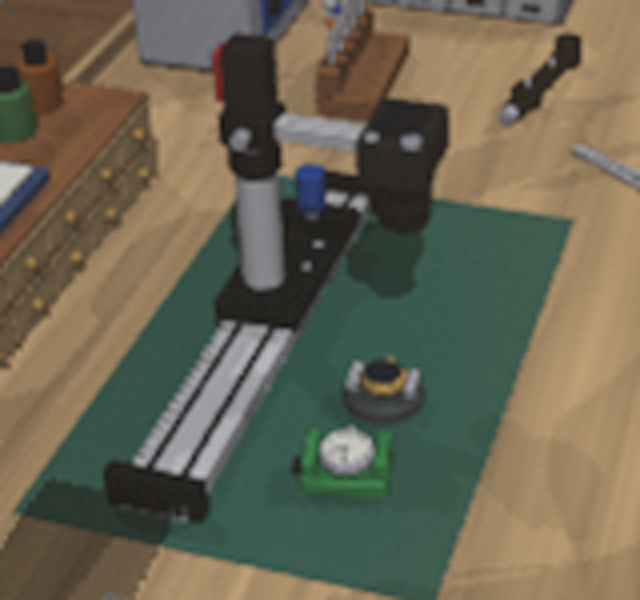

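The top crop shows the watch dial at (152,384), the knob top at (612,182), the rail ends at (40,183) and (745,205), and the trigger at (415,66). In the side crop the watch is at (348,450) and the knob top at (310,172).

Run:
```python
from h import *
import pickle
t=pickle.load(open("top.pkl","rb"));s=pickle.load(open("side.pkl","rb"))
T=lambda x,y,z:atz(t,195+(x+.5)/5.333-.5,155+(y+.5)/5.333-.5,z)
S=lambda x,y,z:atz(s,185+(x+.5)/4-.5,170+(y+.5)/4-.5,z)
w=T(152,384,.027);print("watch",w,S(348,450,.027))
k=T(612,182,.082);print("knob",k,S(310,172,.082))
a=T(40,183,.034);b=T(745,205,.034);print("rail",a,b,np.hypot(*(a-b)[:2]))
d=a-b;th=np.arctan2(-d[0],d[1]);print("yaw",th)
# second yaw: carriage plate far edge/near edge and groove line
for p,q in[((65,208),(368,220)),((65,170),(368,172))]:
    e=T(*p,.032)-T(*q,.032);print(np.arctan2(-e[0],e[1]))
for n,p in dict(plateR=(648,200),plateFarR=(648,142),plateNearR=(645,256),plateNearL=(375,248)).items():print(n,T(*p,.036))
print("trig",T(415,60,.2475),"griptop near?",S(250,42,.255),T(413,87,.255))
for c in [-.0]:
  xh=np.array([np.cos(th),np.sin(th)]);yh=np.array([-np.sin(th),np.cos(th)])
  m=(a+b)[:2]/2;print("rail centre",m,"knob rel",(k[:2]-m)@xh,(k[:2]-m)@yh,"watch rel",(w[:2]-m)@xh,(w[:2]-m)@yh)
  col=k[:2]+.11*yh;lens=col-.115*xh;print("col",col,"lens",lens,"travel",(w[:2]-lens)@yh,"off",(w[:2]-lens)@xh)
  print(proj(t,[[*col,.255]]),proj(s,[[*col,.255]]))
```

```text
watch [0.5039 0.1631 0.027 ] [0.5038 0.1632 0.027 ]
knob [ 0.6151 -0.0915  0.082 ] [ 0.6164 -0.0928  0.082 ]
rail [0.6167 0.2305 0.034 ] [ 0.6127 -0.1714  0.034 ] 0.401919904956199
yaw -0.009952395949774547
-0.018537853009701982
0.015036460658861016
plateR [ 0.614  -0.1158  0.036 ]
plateFarR [ 0.6477 -0.1156  0.036 ]
plateNearR [ 0.5817 -0.1143  0.036 ]
plateNearL [0.583  0.0388 0.036 ]
trig [0.6405 0.0172 0.2475] griptop near? [0.6165 0.0147 0.255 ] [0.6254 0.0178 0.255 ]
rail centre [0.6147  0.02955] knob rel 0.001604697831699254 -0.12104002414436699 watch rel -0.11212363320226984 0.13244067871134932
col [0.61619475 0.01849455] lens [0.50120044 0.01963906] travel 0.1434807028557163 off 0.0012716689660309203
[[271.7 174.4]] [[246.8 180.7]]
```

```bash
python3 -m jog '[[-1,1.34,-0.87,0,1.2],[-1,2.68,-1.74,0,2.4],[-1,4.0,-2.6,0,3.35],[-1,5.4,-3.5,0,3.35],[-1,6.7,-4.35,0,3.35]]' 40
cat >> h.py <<'E'
def to(p,yaw):
    """tool shift in units and turn units to reach TCP p, tool-x heading yaw (world)"""
    s=get_state();r=R.from_quat(s["ee_rot"]).as_matrix()
    print("t",round(s["time"],2),"tcp",np.round(s["eef_pos"],4),"head",round(np.degrees(np.arctan2(r[1,0],r[0,0])),2),"F",np.round(s["contact_force"],1),"w",round(s["gripper_width"],4),"ff",round(s["finger_force"],1))
    dy=(yaw-np.arctan2(r[1,0],r[0,0])+np.pi)%(2*np.pi)-np.pi
    print("shift",((r.T@(np.array(p)-s["eef_pos"]))/.025).round(2),"turn",round(-np.degrees(dy)/5,2))
E
python3 -c "
from h import *
to([.616,-.092,.245],-.01)"
```

```text
time: 0.52
eef_pos: [0.306, -0.447, 0.245]
ee_rot: [1.0, -0.005, -0.0, -0.0]
contact_force: [1.5, -0.3, 0.5]
gripper_width: 0.0851
finger_force: 0.0
t 0.52 tcp [ 0.306 -0.447  0.245] head -0.57 F [ 1.5 -0.3  0.5] w 0.0851 ff 0.0
shift [ 1.226e+01 -1.432e+01  1.000e-02] turn 0.0
```

```bash
python3 -m jog '[[-1,1.0,-1.2,0,0],[-1,2.0,-2.4,0,0],[-1,3.0,-3.6,0,0],[-1,4.0,-4.8,0,0],[-1,5.0,-6.0,0,0]]' | head -2;  python3 -m jog '[[-1,1.0,-1.1,0,0],[-1,2.0,-2.2,0,0],[-1,3.0,-3.4,0,0],[-1,4.0,-4.6,0,0],[-1,5.0,-5.8,0,0]]' |head -2;
python3 -c "
from h import *
to([.616,-.092,.245],-.01)"
```

```text
time: 0.93
eef_pos: [0.432, -0.2985, 0.2452]
time: 1.35
eef_pos: [0.5584, -0.1548, 0.245]
t 1.35 tcp [ 0.5584 -0.1548  0.245 ] head -0.56 F [ 1.1  0.6 -0.3] w 0.0854 ff 0.0
shift [ 2.28 -2.54 -0.  ] turn 0.0
```

```bash
python3 -m jog '[[-1,1.1,-1.2,0,0],[-1,2.28,-2.54,0,0],[-1,2.28,-2.54,0.8,0],[-1,2.28,-2.54,1.8,0],[-1,2.28,-2.54,2.8,0]]' | head -2
python3 - <<'E'
from h import *
to([.616,-.092,.064],-.01)
c=cams.get_image("wrist");print(np.round(c["tool_from_camera"],3).tolist())
cv2.imwrite("pics/w1.png",c["frame"])
E
```

```text
time: 1.77
eef_pos: [0.616, -0.0922, 0.1743]
t 1.77 tcp [ 0.616  -0.0922  0.1743] head -0.43 F [-0.6 -0.5 -0.6] w 0.0855 ff 0.0
shift [-0.   -0.01  4.41] turn 0.03
[[-0.0, -0.952, -0.306, 0.078], [1.0, -0.0, -0.001, -0.0], [0.001, -0.306, 0.952, -0.13], [0.0, 0.0, 0.0, 1.0]]
```

View pics/w1.png

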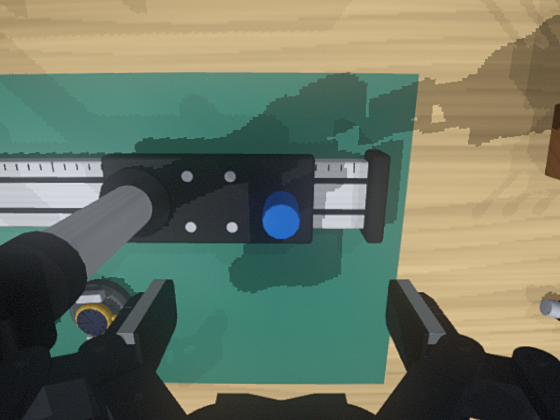

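The knob top sits at (281,222), centred between the fingers, so I'll descend and grasp it.

```bash
python3 -m jog '[[-1,0,0,1.2,0],[-1,0,0,2.4,0],[-1,0,0,3.6,0],[-1,0,0,4.4,0],[-0.2,0,0,4.4,0]]' 30| head -4;  python3 -m jog '[[1,0,0,0,0],[1,0,0,0,0],[1,0,0,0,0],[1,0,0,0,0],[1,0,0,0,0]]'; python3 -m jog '[[1,0,0,0,0],[1,0,0,0,0],[1,0,0,0,0],[1,0,0,0,0],[1,0,0,0,0]]'
python3 -c "
from h import *
to([.6174,.0519,.064],-.01)"
```

```text
time: 2.23
eef_pos: [0.6123, -0.0935, 0.0613]
ee_rot: [1.0, -0.005, -0.004, -0.0]
contact_force: [-0.8, -1.2, -0.2]
time: 2.65
eef_pos: [0.6165, -0.0935, 0.0672]
ee_rot: [1.0, -0.005, 0.002, 0.0]
contact_force: [-1.2, 0.4, 5.2]
gripper_width: 0.0242
finger_force: 29.7
time: 3.07
eef_pos: [0.6165, -0.0934, 0.0673]
ee_rot: [1.0, -0.005, 0.002, 0.0]
contact_force: [-1.5, 0.5, 6.3]
gripper_width: 0.0243
finger_force: 29.7
t 3.07 tcp [ 0.6165 -0.0934  0.0673] head -0.55 F [-1.5  0.5  6.3] w 0.0243 ff 29.7
shift [-0.02 -5.81  0.13] turn 0.0
```

```bash
python3 -m jog '[[1,0,-0.5,0,0],[1,0,-1.2,0,0],[1,0,-2.0,0,0],[1,0,-2.8,0,0],[1,0,-3.6,0,0]]';  python3 -m jog '[[1,0,-0.8,0,0],[1,0,-1.5,0,0],[1,0,-2.0,0,0],[1,0,-2.2,0,0],[1,0,-2.2,0,0]]'
python3 - <<'E'
from h import *
import pickle
to([.6174,.0519,.064],-.01)
for n in("side","top"):
    c=cams.get_image(n);pickle.dump(c,open(n+"2.pkl","wb"))
t=pickle.load(open("top2.pkl","rb"))["frame"][155:260,195:345]
s=pickle.load(open("side2.pkl","rb"))["frame"][170:320,185:345]
a=cv2.resize(t,(640,448),interpolation=cv2.INTER_CUBIC)
cv2.imwrite("pics/s2.png",cv2.resize(s,None,fx=4,fy=4,interpolation=cv2.INTER_CUBIC)[:600])
cv2.imwrite("pics/t2.png",a)
E
```

```text
time: 3.48
eef_pos: [0.6176, -0.0046, 0.0673]
ee_rot: [1.0, -0.006, 0.002, 0.001]
contact_force: [0.3, -4.4, 5.5]
gripper_width: 0.0241
finger_force: 29.8
time: 3.9
eef_pos: [0.6183, 0.0541, 0.0672]
ee_rot: [1.0, -0.004, 0.002, -0.001]
contact_force: [1.5, 3.8, 6.5]
gripper_width: 0.024
finger_force: 30.0
t 3.9 tcp [0.6183 0.0541 0.0672] head -0.43 F [1.5 3.8 6.5] w 0.024 ff 30.0
shift [-0.04  0.09  0.13] turn 0.03
```

View pics/s2.png

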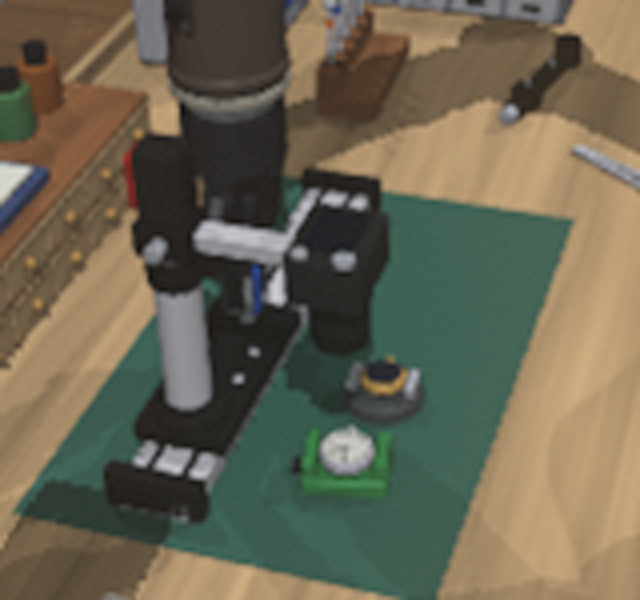

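The side crop shows the lens barrel's bottom rim spanning columns 312–369 with its low point at row 353, and the camera still down. The holder hasn't moved.

Run:
```python
from h import *
import pickle
s=pickle.load(open("side2.pkl","rb"))
S=lambda x,y,z:atz(s,185+(x+.5)/4-.5,170+(y+.5)/4-.5,z)
print("watch",S(348,450,.027),"lens",S(340,336,.124), S(340,353,.124), S(312,336,.124),S(369,336,.124))
P=[.5039+.0,.1631,.124]; u=proj(s,[P])[0]; print("expected lens crop px",(u-[185,170]+.5)*4-.5)
a=np.linspace(0,6.28,60);e=(proj(s,np.c_[P[0]+.02*np.cos(a),P[1]+.02*np.sin(a),0*a+.124])-[185,170]+.5)*4-.5
print("rim",e.min(0),e.max(0))
to([.6174,.0519,.064],-.01)
```

```text
watch [0.5038 0.1632 0.027 ] lens [0.5069 0.1608 0.124 ] [0.5014 0.1779 0.124 ] [0.5247 0.1656 0.124 ] [0.4884 0.1559 0.124 ]
expected lens crop px [343.1 338.7]
rim [312.7 320.3] [373.5 357.9]
t 4.0 tcp [0.6183 0.0534 0.0672] head -0.47 F [0.9 3.  5.6] w 0.0243 ff 30.0
shift [-0.04  0.06  0.13] turn 0.02
```

```bash
python3 -m jog '[[1,0,0,0,0],[1,0,0,0,0],[1,0,0,0,0],[-0.3,0,0,0,0],[-1,0,0,0,0]]' | head -2;  python3 -m jog '[[-1,0,0,0,0],[-1,0,0,0,0],[-1,0,0,-1,0],[-1,0,0,-2,0],[-1,0,0,-3.3,0]]'|tail -2;python3 -m jog '[[-1,0,0,-1.3,0],[-1,0,0,-2.6,0],[-1,0,0,-4,0],[-1,0,0,-5.3,0],[-1,0,0,-6.6,0]]' |head -2
python3 -c "
from h import *
print(get_state()['joint_pos'].round(2))
to([.619,.1634,.31],-.01-np.pi/2)"
```

```text
time: 4.42
eef_pos: [0.6169, 0.0515, 0.0659]
gripper_width: 0.0851
finger_force: 0.0
time: 5.25
eef_pos: [0.6163, 0.0512, 0.3146]
[-0.07  0.39 -0.15  1.47  0.06  1.28 -1.8 ]
t 5.25 tcp [0.6163 0.0512 0.3146] head -0.56 F [ 1.4 -1.   0.4] w 0.0851 ff 0.0
shift [ 0.06 -4.49  0.18] turn 18.0
```

```bash
python3 -m jog '[[-1,0,0,0,-1.3],[-1,0,0,0,-2.6],[-1,0,0,0,-3.9],[-1,0,-0.5,0,-5.2],[-1,0,-1,0,-6.5]]' | head -2; python3 -m jog '[[-1,0,0,0,-1.3],[-1,0,0,0,-2.6],[-1,0,0,0,-3.9],[-1,0,0,0,-5.2],[-1,0,0,0,-6.5]]' | head -2
python3 -m jog '[[-1,0,0,0,-1.3],[-1,0,0,0,-2.6],[-1,0,0,0,-3.9],[-1,0,0,0,-5.0],[-1,0,0,0,-5.0]]' | head -2
python3 - <<'E'
from h import *
import pickle
to([.619,.1634,.31],-.01+np.pi/2)
c=cams.get_image("top");pickle.dump(c,open("top3.pkl","wb"));s=cams.get_image("side");pickle.dump(s,open("side3.pkl","wb"))
a=cv2.resize(c["frame"][150:250,170:300],None,fx=4,fy=4,interpolation=cv2.INTER_CUBIC)[:,:400]
b=cv2.resize(s["frame"][190:320,185:285],None,fx=4,fy=4,interpolation=cv2.INTER_CUBIC)
m=np.zeros((520,800,3),np.uint8);m[:400,:400]=a;m[:,400:]=b
cv2.imwrite("pics/m3.png",m)
E
```

```text
time: 5.67
eef_pos: [0.6169, 0.0755, 0.3127]
time: 6.08
eef_pos: [0.6168, 0.0762, 0.3125]
time: 6.5
eef_pos: [0.6168, 0.0761, 0.3125]
t 6.5 tcp [0.6168 0.0761 0.3125] head 89.68 F [ 0.3 -0.   0.2] w 0.0853 ff 0.0
shift [3.49 0.07 0.1 ] turn 0.05
```

View pics/m3.png

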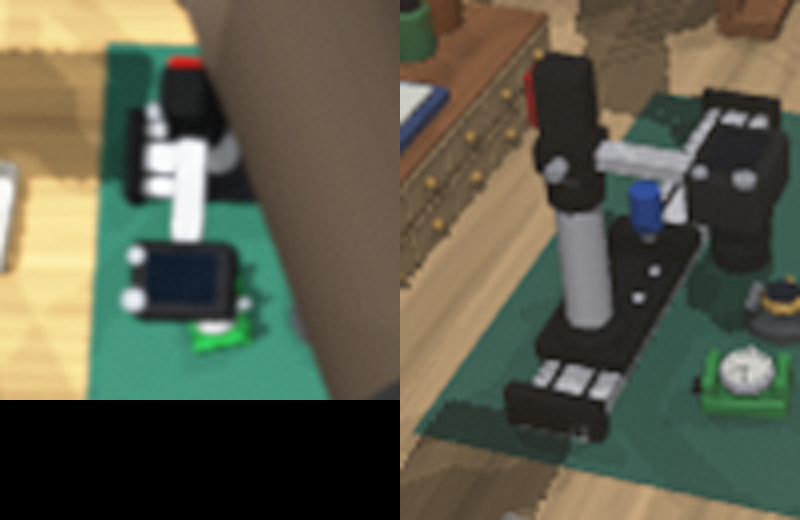

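The side view (right half) shows the knob top at (645,186) and the grip top centre at about (567,62). The top view shows the camera body at x 133–238, y 243–318, and the red trigger at (186,62).

Run:
```python
from h import *
import pickle
t=pickle.load(open("top3.pkl","rb"));s=pickle.load(open("side3.pkl","rb"))
T0=lambda x,y,z:atz(t,195+(x+.5)/5.333-.5,155+(y+.5)/5.333-.5,z)
T=lambda x,y,z:atz(t,170+(x+.5)/4-.5,150+(y+.5)/4-.5,z)
S=lambda x,y,z:atz(s,185+(x-400+.5)/4-.5,190+(y+.5)/4-.5,z)
print("knob side",S(645,186,.082),"grip top",S(567,62,.255))
print("cam top now",T(185,281,.2075),"before",T0(408,360,.2075),"trig",T(186,60,.2475),T0(415,62,.2475))
# match by template: side knob (blue) and top red centroids
for n,a in(("side","side.pkl"),("side","side3.pkl")):
    f=pickle.load(open(a,"rb"))["frame"].astype(int);m=(f[...,0]>f[...,2]+60)&(f[...,0]>f[...,1]+30);m[:190]=0;m[:,:240]&=(np.arange(420)[:,None]>225)
    m[:,300:]=0;m[:215,:]=0 if a=="side3.pkl" else m[:215,:]
    v,u=np.nonzero(m);print(a,len(u),u.mean(),v.mean(),atz(s,u.mean(),v.mean(),.066))
for a in("top.pkl","top3.pkl"):
    f=pickle.load(open(a,"rb"))["frame"].astype(int);m=(f[...,2]>120)&(f[...,1]<70)&(f[...,0]<70);m[:155]=0;m[190:]=0;m[:,:200]=0;m[:,300:]=0
    v,u=np.nonzero(m);print(a,len(u),u.mean(),v.mean(),atz(t,u.mean(),v.mean(),.2475))
to([.619,.1634,.31],-.01+np.pi/2)
```

```text
knob side [0.6203 0.0471 0.082 ] grip top [0.6179 0.159  0.255 ]
cam top now [0.5029 0.1613 0.2075] before [0.5001 0.0176 0.2075] trig [0.6405 0.1612 0.2475] [0.6395 0.0171 0.2475]
side.pkl 40 262.325 215.525 [ 0.6188 -0.0998  0.066 ]
side3.pkl 74 246.1891891891892 240.25675675675674 [0.6207 0.0463 0.066 ]
top.pkl 16 272.75 166.75 [0.6381 0.0162 0.2475]
top3.pkl 15 216.26666666666668 165.46666666666667 [0.6383 0.1607 0.2475]
t 6.6 tcp [0.6169 0.0762 0.3126] head 89.23 F [ 0.  -0.7 -0.2] w 0.0857 ff 0.0
shift [3.49 0.04 0.1 ] turn -0.04
```

```bash
python3 -m jog '[[-1,1,0.05,0,0],[-1,2,0.05,0,0],[-1,3,0.05,0,0],[-1,3.4,0.05,0,0],[-1,3.4,0.05,0.5,0]]' | head -2; python3 -m jog '[[-1,0,0,0.7,0],[-1,0,0,1.5,0],[-1,0,0,2.4,0],[-1,0,0,2.9,0],[-1,0,0,2.9,0]]' 40
python3 - <<'E'
from h import *
to([.618,.1615,.226],-.01+np.pi/2)
a=cams.get_image("side")["frame"][170:300,175:305]
w=cams.get_image("wrist")["frame"]
m=np.zeros((520,800,3),np.uint8);m[:,:400]=cv2.resize(a,(400,400))[:1].mean();m[:400,:400]=cv2.resize(a,(400,400),interpolation=cv2.INTER_CUBIC);m[:300,400:]=cv2.resize(w,(400,300))
cv2.imwrite("pics/m4.png",m)
E
```

```text
time: 7.02
eef_pos: [0.6191, 0.1659, 0.3024]
time: 7.43
eef_pos: [0.6177, 0.1602, 0.2247]
ee_rot: [0.711, 0.703, -0.002, -0.001]
contact_force: [-0.8, -0.4, 0.5]
gripper_width: 0.0853
finger_force: 0.0
t 7.43 tcp [0.6177 0.1602 0.2247] head 89.34 F [-0.8 -0.4  0.5] w 0.0853 ff 0.0
shift [ 0.05  0.01 -0.05] turn -0.02
```

View pics/m4.png

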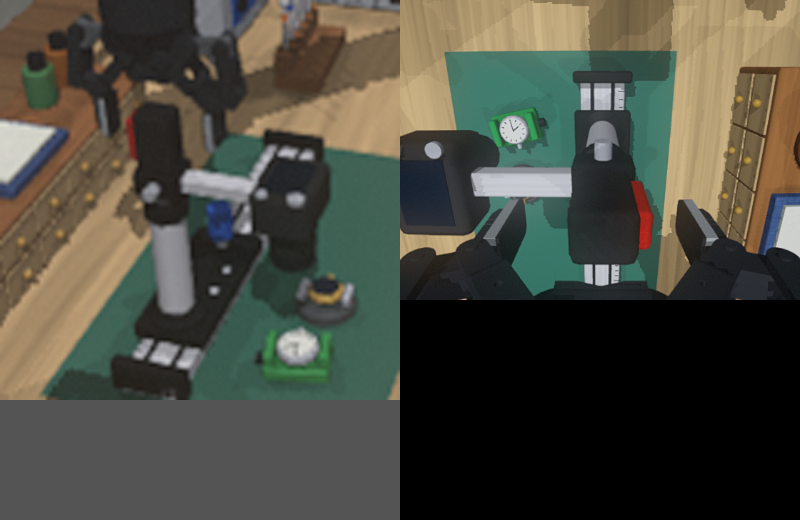

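The grip stands between the fingers, with the red trigger facing the far pad. I'll close on it.

```bash
python3 -m jog '[[0,0,0,0,0],[1,0,0,0,0],[1,0,0,0,0],[1,0,0,0,0],[1,0,0,0,0]]' 40 | head -2; python3 -m jog '[[1,0,0,0,0],[1,0,0,0,0],[1,0,0,0,0],[1,0,0,0,0],[1,0,0,0,0]]'
```

```text
time: 7.95
eef_pos: [0.6204, 0.1617, 0.2295]
time: 8.37
eef_pos: [0.6204, 0.1616, 0.2295]
ee_rot: [0.711, 0.704, 0.002, 0.001]
contact_force: [-1.2, -1.0, 4.6]
gripper_width: 0.0341
finger_force: 39.5
```

```bash
python3 -m jog '[[1,0,0,-0.2,0],[1,0,0,-0.5,0],[1,0,0,-0.8,0],[1,0,0,-1.1,0],[1,0,0,-1.4,0]]'; python3 -m jog '[[1,0,0,-0.3,0],[1,0,0,-0.7,0],[1,0,0,-1.1,0],[1,0,0,-1.5,0],[1,0,0,-1.8,0]]' ;python3 -m jog '[[1,0,0,-0.15,0],[1,0,0,-0.3,0],[1,0,0,-0.45,0],[1,0,0,-0.45,0],[1,0,0,-0.45,0]]'
```

```text
time: 8.78
eef_pos: [0.6201, 0.1615, 0.2624]
ee_rot: [0.711, 0.704, 0.001, 0.0]
contact_force: [6.6, 2.2, -12.6]
gripper_width: 0.0341
finger_force: 49.9
time: 9.2
eef_pos: [0.6199, 0.1614, 0.3073]
ee_rot: [0.711, 0.704, 0.0, 0.0]
contact_force: [7.6, 2.4, -14.8]
gripper_width: 0.0338
finger_force: 56.1
time: 9.62
eef_pos: [0.6199, 0.1615, 0.3191]
ee_rot: [0.711, 0.704, 0.001, 0.0]
contact_force: [5.1, 1.7, -6.2]
gripper_width: 0.0336
finger_force: 56.4
```

```bash
python3 -m jog '[[1,0,0,-0.08,0],[1,0,0,-0.12,0],[1,0,0,-0.12,0],[1,0,0,-0.12,0],[1,0,0,-0.12,0]]'; python3 -m jog '[[1,0,0,-0.04,0],[1,0,0,-0.08,0],[1,0,0,-0.08,0],[1,0,0,-0.08,0],[1,0,0,-0.08,0]]'
python3 - <<'E'
from h import *
import pickle
t=cams.get_image("top");s=cams.get_image("side")
pickle.dump((t,s),open("f.pkl","wb"))
m=np.zeros((520,800,3),np.uint8)
m[:400,:400]=cv2.resize(t["frame"][150:250,170:270],(400,400),interpolation=cv2.INTER_CUBIC);m[:,400:]=cv2.resize(s["frame"][160:290,185:285],(400,520),interpolation=cv2.INTER_CUBIC)
cv2.imwrite("pics/m5.png",m)
E
```

```text
time: 10.03
eef_pos: [0.6198, 0.161, 0.32]
ee_rot: [0.711, 0.704, -0.0, 0.0]
contact_force: [10.3, 2.1, -18.6]
gripper_width: 0.0336
finger_force: 55.6
time: 10.45
eef_pos: [0.6197, 0.1604, 0.3202]
ee_rot: [0.711, 0.703, -0.001, -0.0]
contact_force: [11.9, 2.4, -28.7]
gripper_width: 0.0335
finger_force: 54.1
```

View pics/m5.png

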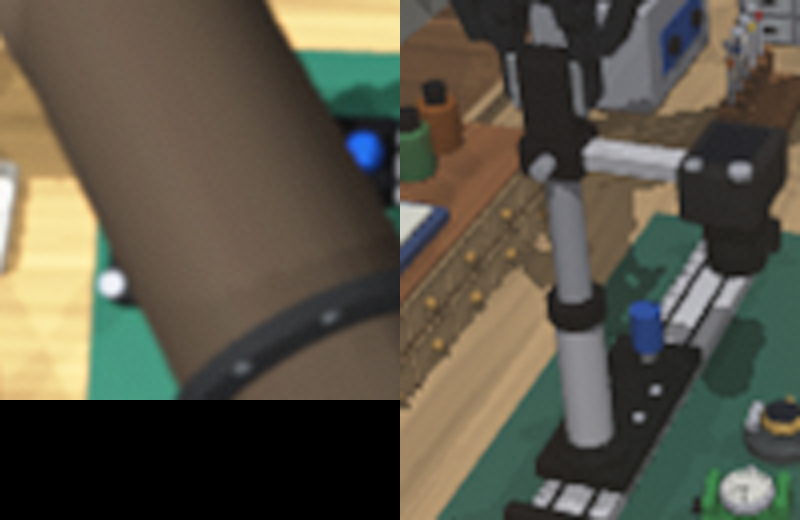

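The column is fully extended: push force rises against the hard stop. The knob is still at (645,307), so the carriage hasn't moved. I'll ease the push slightly, let it settle, and hand in.

```bash
python3 -m jog '[[1,0,0,0.04,0],[1,0,0,0.06,0],[1,0,0,0.06,0],[1,0,0,0.06,0],[1,0,0,0.06,0]]'; python3 -c "
from h import *
print(bot.sign_off())"
```

```text
time: 10.97
eef_pos: [0.6198, 0.1604, 0.3201]
ee_rot: [0.711, 0.703, -0.001, 0.0]
contact_force: [9.5, 1.5, -19.4]
gripper_width: 0.0336
finger_force: 54.5
the job is handed in; nothing more can be done
None
```

I handed the job in at about 11 s with the camera held against its top stop and the trigger squeezed. By the camera images the lens is within about 3 mm of the watch centre (8 mm allowed), though the hand-in returned no verdict.

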